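# Close the refill canister with its screw plug

### The job

Take the larger of the two screw plugs out of its wooden stand and close the canister with it: set it in the neck, turn it back until it drops into the thread start, then run it in until its collar is fully home on the rim, only finger-tight, and let go. Never force it (a plug that is turned in before it has dropped, or turned on against a stop, is being forced), and leave the other things where they are.

Things in the scene. Friction and masses are not known exactly. Their poses are not given: they have to be found in the camera images.
- plug: the larger black screw plug, about 0.14 kg. Origin: centre of the UNDERSIDE of its round collar; z up along its axis. Collar 58 mm across (60 over its ribs), z 0 to 8 mm. Below it a core 34 mm across to z -24, then a tapered nose to z -31 mm. It starts hanging upright by its collar on top of a square wooden stand, 76 mm wide and 40 mm high, on the table.
- plug_grip (a point): middle of the plug's upright grip bar, on the axis, 30 mm above the plug's origin; axes as the plug's. The bar is 44 mm long along x, 12 mm thick along y, and runs from the collar's top (22 mm below this point) to 10 mm above this point.
- plug_lugs (a point): on the plug's axis, 16.5 mm below its origin, at the height of its three lugs. They stand out from the core to 42 mm across, 120 degrees apart (one on the plug's +x side), each 5 mm tall and 18 degrees wide.
- canister: white canister, fixed to the table in a dark steel cradle; body 200 (x) x 140 (y) x 90 mm high. Origin: centre of its underside on the table. Its upright neck is 62 mm across, its axis 35 mm towards the canister's -x from the origin; a low carry handle (top at 118 mm) stands on the +x half. The neck's rim is 130 mm above the table.
- mouth (a point): centre of the neck's mouth, level with the flat rim; axes as the canister's. Bore 44 mm across, 36 mm between the threads, 40 mm deep, with a 4 mm deep chamfer that opens to 51 mm at the rim. Inside is a right-hand thread (clockwise from above goes in). HEIGHT below means the plug's origin above this point: 0 is home.
- thread_ribs (a point): on the neck's axis, 12 mm below the rim, among the three thread ribs. 120 degrees apart, each is 84 degrees long, 4 mm thick and sinks clockwise at 30 mm per turn; its high end is the start. On its low end stands a 4 mm stop, then a 36 degree gap, then the next start. The angle of the starts differs every time and is not measured (this point's axes are the canister's).
- thread_start (a point): on the neck's axis, 4 mm above the rim: the plug's origin is about here when it has dropped. Lugs on top of ribs or stops: HEIGHT 7 to 13.5 mm. Turned clockwise there they hit the stops; turned back (counterclockwise) at most 110 to 130 degrees, keeping light downward pressure, they come off the starts and the plug drops to HEIGHT 3 to 5 mm. Turned back further, up to 18 degrees on, it is blocked.
- thread_home (a point): on the neck's axis at the rim: the plug's origin is here when home. Once dropped, 50 to 85 degrees clockwise bring it to HEIGHT 0, collar flat on the rim, where it stops; it sinks 30 mm per turn with 1.5 mm up-and-down play. 0.1 to 0.2 N m is finger-tight.
- small_plug: the smaller screw plug, not for this canister: collar 42 mm across, grip bar 32 x 12 mm, same heights, no lugs, in a like stand. Origin as for the large plug. Leave it.
- bottle_1: amber dropper bottle, 32 mm across, 98 mm high, standing; origin at its foot. Leave it.
- bottle_2: white dropper bottle, same size; origin at its foot. Leave it.
- bottle_3: white dropper bottle, same size; origin at its foot. Leave it.
- tape_roll: empty cardboard tape core, 96 mm across, 48 mm high; origin at the centre of its underside. Leave it.
- small_carton: small carton 90 x 70 x 50 mm; origin at the centre of its underside. Leave it.
- screwdriver: screwdriver 200 mm long, lying on the table; origin near its middle. Leave it.
Mind the look-alikes: they are no part of the job. Leave any pink or turquoise look-alike of the plug alone.

How it is judged (in metres and radians):
On the way, in this order (a step that is already met when the one before it is completed fails the run):
1. the plug is set upright in the mouth of the neck (z of plug in the frame of mouth below 0.0165 m and horizontal distance between plug and mouth below 0.004 m and angle between plug's own z axis and vertical below 0.15 rad), for 0.02 s.
2. the plug has dropped into the thread start (z of plug in the frame of mouth below 0.006 m and horizontal distance between plug and mouth below 0.003 m and angle between plug's own z axis and vertical below 0.1 rad), for 0.1 s.
At the end, for the whole second after the job is handed in: the large plug is screwed home in the canister's neck: its collar within 1 mm of the rim, upright within 0.04 rad, within 3 mm of the neck's axis, at rest and let go (z of plug in the frame of mouth between -0.002 and 0.001 m and horizontal distance between plug and mouth below 0.003 m and angle between plug's own z axis and vertical below 0.04 rad and linear speed of plug below 0.01 m/s); the robot touches nothing.
It fails at once if the plug is forced: more than 40 N between plug and canister (contact force between plug and canister above 40 N).
It fails at once if a bystander is moved more than 30 mm (distance of any of small_plug, bottle_1, bottle_2, bottle_3, tape_roll, small_carton, screwdriver from where it was at the start of the episode above 0.03 m).
It also fails if it takes over 58 s, if anything falls off the work surface, if the arm or the gripper's body presses on something with over 40 N, if the wrist force passes 120 N, or if a joint passes its speed limit or range.

### The arm

A 6-joint arm with a two-finger parallel gripper is mounted at the origin on the work surface. World frame = base frame: x ahead of the robot, y to its left, z up, the work surface at z = 0. Lengths are in mm, angles in rad, forces in N, time in s.
With the tool pointing down it reaches from about 350 to 975 mm from the base axis. Payload 7.1 kg.
Tool frame: the origin (TCP) lies at the very end of the fingers, on their centre line; the grasp point (between the pads) lies 19 mm behind it; z points along the fingers, y is the direction in which the jaws open and shut (so a half turn about z gives the same grasp; the last joint's range is limited). The gripper opens to 88 mm and grips with 3 to 60 N. Pads are 20 mm wide; open, the fingers measure 115 mm over their backs; the gripper's body (75 mm by 178 mm) begins 61 mm behind the grasp point.
Start: joints at [1.292, 0.423, 1.63, -0, 1.089, -0.019], TCP at [160.523, 604.017, 222.675] pointing down, gripper open.
Joint ranges: [-3, 3], [-0.9, 2.11], [0.09, 2.58], [-1.31, 4.45], [0.11, 2.69], [-2.54, 2.54]. Speed limits (rad/s): [2.39, 2.39, 3.01, 3.14, 3.14, 3.14].

### API

Orientations are given as a rotation vector (axis times angle).
In Python, from workcell import * gives the robot as it stands.
- The arm moves only by the tool play_rows, never from a script. Its argument "plan" is text: rows parted by semicolons, each of 7 numbers parted by spaces: the finger opening in cm, from 0 to 8.78, then the shift along the tool's x, y, z in cm, then the turn, a rotation vector about the tool's x, y, z in degrees. A call has 1 to 20 rows; each row shifts and turns the commanded pose from where the row before left it, along the tool's axes as they then stand; what a row does not reach is not made up. A row lasts 1/8 s, in which the tool goes at most 62.5 mm and 10.7 degrees, less where a joint would pass 70% of its speed; a pose out of reach is approached as far as the arm can. A call is refused whole if a number of a shift passes 6.25 or a number of a turn 10.7, either way. A call with a gripper value outside its range is refused whole. The fingers move at their own pace and stop on an object; the grip force is fixed at half the most. Time passes only in rows, so rows that do not move let the fingers close. It gives the time, the measured TCP pose, the force and the opening at its end, in the units of the state.
- get_obs(): the state, without advancing time (a new reading comes with each control period).
- get_image(name): name is "scene" or "top" or "wrist"; returns a dict with "pixels" (480x640x3 uint8, red, green, blue), "range_z" (480x640 float32, mm along the optical axis (not along the pixel's ray), 0 where there is no reading), "fx", "fy", "cx", "cy" (pixels), "eye" and "attitude" of the camera in the world. Camera axes: x right, y down, z forward; pixel columns grow to the right and rows downward; lengths in mm; the calibration is good to about 2 mm. A picture is of the moment at which its call begins.
- close_job(): hands the job in, once; it reports no verdict.
The state is a dict: "t": time; "qpos": joint angles; "qvel": joint speeds; "joint_torque": joint torques, N m; "ee_pos": TCP position; "orientation": TCP orientation; "ft_force": force on the tool from outside, world axes, zero at the start; "moment": the same for the moment, N m; "width": finger opening in mm.
Only numpy, scipy, OpenCV 4.12 (cv2) and the standard library are available. Lean on these libraries where they do the work, as an engineer would, in place of code of your own. Each camera call takes 0.05 s, during which the arm holds its last target. There are 200 camera calls.

## Working session

There is one attempt and no reset: what is moved stays moved. The work goes in short steps, Python scripts to look and compute and a tool call to move; the robot and the scene stay as the last step left them, time stands still between calls to the robot, and variables do not carry over. Pictures are saved under pics/ and viewed, about 8 in all and at most 12, crops included, and the job is handed in when it is done.

Besides the shell and the picture viewer there is one more tool, called after "Request:" as name(argument=value, ...) on one line, values as JSON. play_rows: Moves the arm, as the interface text tells. Its arguments: {"type":"object","properties":{"plan":{"type":"string"}},"required":["plan"]}

```bash
mkdir -p pics; ls
cat > h.py <<'E'
from workcell import *
import numpy as np, cv2
from scipy.spatial.transform import Rotation as R
def grab(n,f=None):
    im=get_image(n)
    if f: cv2.imwrite('pics/'+f,cv2.cvtColor(im['pixels'],cv2.COLOR_RGB2BGR))
    return im
def att(im):
    a=np.array(im['attitude'],float)
    return a if a.shape==(3,3) else R.from_rotvec(a).as_matrix()
def pts(im):
    z=im['range_z'];v,u=np.mgrid[:480,:640]
    c=np.stack([(u-im['cx'])/im['fx']*z,(v-im['cy'])/im['fy']*z,z],-1)
    P=c@att(im).T+np.array(im['eye']);P[z==0]=np.nan
    return P
E
python3 - <<'E'
from h import *
for n in('top','scene'):
    im=grab(n,n+'0.png');print(n,im['eye'],im['attitude'],im['fx'],im['cx'],im['cy'])
    np.save(n+'0.npy',pts(im))
print(get_obs())
E
```

```text
pics
top [3.59130128e+02 1.63524117e-01 1.39592453e+03] [-2.18123029  2.12544866 -0.130684  ] 448.85498661331565 311.46053467956875 243.66475681246808
scene [ 977.31420057 -424.40161479  908.30993157] [-2.33089813 -0.9552968   0.34089891] 437.2369320703702 325.93441292322706 237.82507641273443
{'t': 0.1, 'qpos': array([ 1.29196588e+00,  4.23776730e-01,  1.63059111e+00, -3.18728958e-06,
        1.08860623e+00, -1.89837672e-02]), 'qvel': array([-0.00184367, -0.00254266, -0.00175912, -0.00085724,  0.00010769,
       -0.00153488]), 'joint_torque': array([ 2.69238353e-04, -5.45612669e+01, -2.74324179e+01,  6.45021466e-02,
        1.88300433e-02, -9.24433010e-06]), 'ee_pos': array([160.41236574, 603.55036773, 221.98057384]), 'orientation': array([-4.06990272e-01, -3.11491390e+00,  2.14643310e-03]), 'ft_force': array([-0.30346412, -1.11203665, -1.22787885]), 'moment': array([ 0.05233397,  0.04628356, -0.04011192]), 'width': 88.29661925573134}
```

View pics/top0.png

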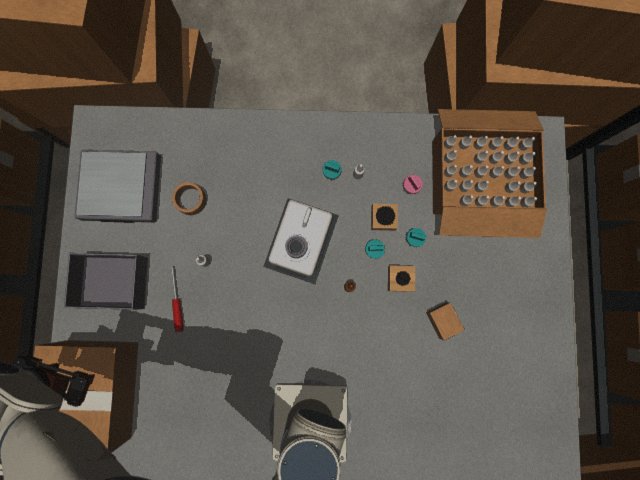

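View pics/scene0.png

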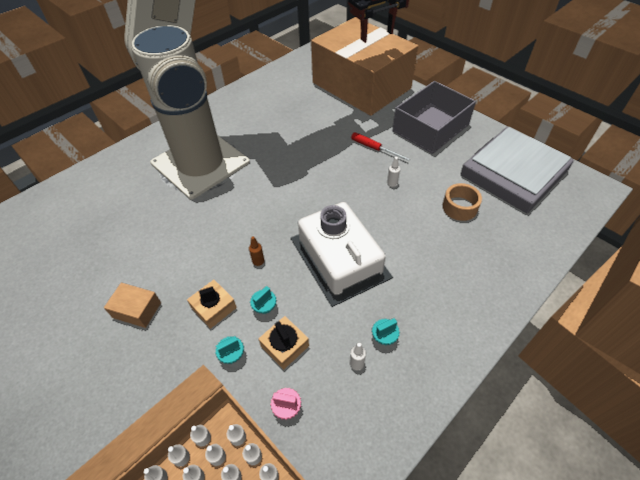

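The top view shows the large plug at (385,216) with its stand, and the small one at (402,278). The canister neck is at (297,246) and the carton at (446,321). The scene view shows the large plug at (284,340) and the neck at (334,218).

Run:
```python
from h import *
for n,(pu,pv),(cu,cv) in(('top',(385,216),(297,246)),('scene',(284,338),(334,222))):
    P=np.load(n+'0.npy');I=cv2.imread(f'pics/{n}0.png').astype(int)
    g=I.max(2);v,u=np.mgrid[:480,:640]
    w=(abs(u-pu)<28)&(abs(v-pv)<28)
    def rep(nm,m):
        q=P[m];q=q[~np.isnan(q[:,0])]
        r=cv2.minAreaRect(q[:,:2].astype(np.float32)) if len(q)>4 else None
        print(n,nm,len(q),q.mean(0).round(1) if len(q) else '',r)
    rep('stand',w&(abs(P[...,2]-40)<4)&(g>60))
    rep('collar',w&(abs(P[...,2]-47)<6)&(g<50))
    rep('bar',w&(P[...,2]>66)&(P[...,2]<90))
    w=(abs(u-cu)<40)&(abs(v-cv)<45)
    rep('rim',w&(abs(P[...,2]-130)<5))
    w=(abs(u-cu)<60)&(abs(v-cv)<60)
    rep('body',w&(abs(P[...,2]-90)<5))
    rep('handle',w&(abs(P[...,2]-115)<5))
```

```text
top stand 364 [ 609.2 -224.1   40.2] ((624.126708984375, -229.92929077148438), (134.0435028076172, 173.0541229248047), 89.75105285644531)
top collar 173 [ 621.8 -211.1   48.4] ((611.5831298828125, -241.94163513183594), (116.77384948730469, 51.507591247558594), 70.27325439453125)
top bar 76 [ 617.  -220.2   78.4] ((603.05029296875, -252.19326782226562), (108.37791442871094, 43.049903869628906), 62.648468017578125)
top rim 181 [513.1  53.8 129.8] ((512.92333984375, 53.54179382324219), (59.02772521972656, 60.60624313354492), 48.88858413696289)
top body 2238 [547.7  41.4  89.7] ((528.8052978515625, -15.237319946289062), (258.10760498046875, 195.80059814453125), 73.73550415039062)
top handle 100 [562.2  36.7 116.3] ((554.5628051757812, 45.48689651489258), (50.267372131347656, 146.46409606933594), 85.35089874267578)
scene stand 604 [ 625.5 -217.1   40. ] ((597.3667602539062, -214.25662231445312), (129.24305725097656, 76.69821166992188), 0.2233908772468567)
scene collar 382 [ 628.1 -216.8   47.9] ((625.2194213867188, -215.09503173828125), (54.617183685302734, 53.87545394897461), 66.2150650024414)
scene bar 145 [ 625.2 -215.3   78.6] ((623.0721435546875, -214.0406036376953), (12.304661750793457, 44.54641342163086), 75.4266357421875)
scene rim 243 [510.8  53.2 129.2] ((511.0831604003906, 52.74998092651367), (58.83414840698242, 63.77208709716797), 43.90753936767578)
scene body 2689 [561.2  31.7  89. ] ((545.1856079101562, 41.835777282714844), (134.5183868408203, 196.0342559814453), 72.2784652709961)
scene handle 213 [555.1  36.7 115.6] ((558.9566650390625, 44.58108139038086), (54.21348190307617, 142.86334228515625), 85.43082427978516)
```

Request:
play_rows(plan="5 -3.66 -3.73 0 0 0 0;5 -3.66 -3.73 0 0 0 0;5 -3.66 -3.73 0 0 0 0;5 -3.66 -3.73 0 0 0 0;5 -3.66 -3.73 0 0 0 0;5 -3.66 -3.73 0 0 0 0;5 -3.66 -3.73 0 0 0 0;5 -3.66 -3.73 0 0 0 0;5 -3.66 -3.73 0 0 0 0;5 -3.66 -3.73 0 0 0 0;5 -3.66 -3.73 0 0 0 0;5 -3.66 -3.73 0 0 0 0;5 -3.66 -3.73 0 0 0 0;5 -3.66 -3.73 0 0 0 0;5 -3.66 -3.73 0 0 0 0;5 -3.66 -3.73 0 0 0 0;5 -3.66 -3.73 0 0 0 0;5 -3.66 -3.73 0 0 0 0")

```text
t: 2.35
ee_pos: [625.2, -215.7, 222.2]
orientation: [-0.407, -3.114, -0.0]
ft_force: [0.1, 0.0, 1.0]
width: 49.8
```

Request:
play_rows(plan="5 0 0 0 0 0 10;5 0 0 0 0 0 10;5 0 0 0 0 0 10;5 0 0 0 0 0 10;5 0 0 0 0 0 10;5 0 0 0 0 0 10;5 0 0 0 0 0 10;5 0 0 0 0 0 10;5 0 0 0 0 0 10;5 0 0 0 0 0 10;5 0 0 0 0 0 10;5 0 0 0 0 0 10;5 0 0 0 0 0 10;5 0 0 0 0 0 10;5 0 0 0 0 0 10;5 0 0 0 0 0 10;5 0 0 0 0 0 10;5 0 0 0 0 0 10")

```text
t: 4.6
ee_pos: [624.4, -214.0, 222.2]
orientation: [-3.114, 0.416, 0.002]
ft_force: [-0.3, 0.2, 0.6]
width: 50.3
```

```bash
cat >> h.py <<'E'
def rep(nm,P,m):
    q=P[m];q=q[~np.isnan(q[:,0])]
    print(nm,len(q),q.mean(0).round(1) if len(q) else '',cv2.minAreaRect(q[:,:2].astype(np.float32)) if len(q)>4 else '')
def st():
    o=get_obs();M=R.from_rotvec(o['orientation']).as_matrix()
    print('t',o['t'],'tcp',o['ee_pos'].round(1),'yaw_y',np.degrees(np.arctan2(M[1,1],M[0,1])).round(2),'z',M[:,2].round(4),'q6',o['qpos'][5].round(2),'F',o['ft_force'].round(1),'M',o['moment'].round(2),'w',o['width'].round(1))
    return o,M
def large(P,c,r): return np.hypot(P[...,0]-c[0],P[...,1]-c[1])<r
E
python3 - <<'E'
from h import *
st();im=grab('wrist','w1.png');P=pts(im);np.save('w1.npy',P)
m=large(P,(624,-215),45)
rep('bar',P,m&(P[...,2]>74)&(P[...,2]<90));rep('collar',P,m&(abs(P[...,2]-48)<3)&large(P,(624,-215),33))
rep('stand',P,large(P,(624,-215),60)&(abs(P[...,2]-40)<3))
E
```

```text
Traceback (most recent call last):
  File "h.py", line 21, in st
    print('t',o['t'],'tcp',o['ee_pos'].round(1),'yaw_y',np.degrees(np.arctan2(M[1,1],M[0,1])).round(2),'z',M[:,2].round(4),'q6',o['qpos'][5].round(2),'F',o['ft_force'].round(1),'M',o['moment'].round(2),'w',o['width'].round(1))
                                                                                                                                                                                                              ^^^^^^^^^^^^^^^^
AttributeError: 'float' object has no attribute 'round'
```

```bash
sed -i "s/,'w',o\['width'\].round(1)/,'w',round(o['width'],1)/" h.py
python3 - <<'E'
from h import *
st();im=grab('wrist','w1.png');P=pts(im);np.save('w1.npy',P)
m=large(P,(624,-215),45)
rep('bar',P,m&(P[...,2]>74)&(P[...,2]<90));rep('collar',P,m&(abs(P[...,2]-48)<3)&large(P,(624,-215),33))
rep('stand',P,large(P,(624,-215),60)&(abs(P[...,2]-40)<3))
E
```

```text
t 4.6 tcp [ 624.4 -214.   222.2] yaw_y -105.22 z [-9.e-04  4.e-04 -1.e+00] q6 1.49 F [-0.3  0.2  0.6] M [ 0.01  0.2  -0.04] w 50.3
bar 858 [ 623.8 -214.1   80.6] ((622.5028076171875, -213.51332092285156), (11.532740592956543, 44.164817810058594), 75.0599365234375)
collar 2780 [ 624.3 -214.3   48.7] ((622.9738159179688, -213.98178100585938), (59.34758377075195, 58.833274841308594), 76.10568237304688)
stand 3798 [ 625.6 -214.5   40.7] ((622.2659912109375, -213.6759796142578), (76.32665252685547, 76.10851287841797), 0.01962222158908844)
```

View pics/w1.png

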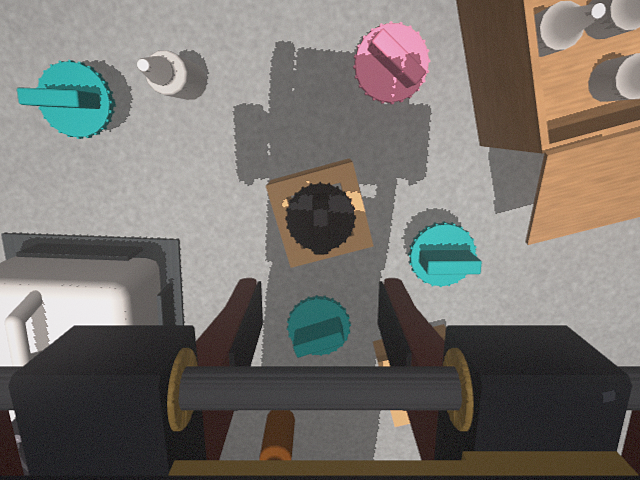

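The wrist view shows the large plug centred at (320,218), between the fingers and aligned with them, and depth agrees with the sizes given. I'll descend and grip.

Request:
play_rows(plan="5 -0.15 0 3 0 0 0;5 0 0 3 0 0 0;5 0 0 3 0 0 0;5 0 0 3 0 0 0;5 0 0 2 0 0 0;5 0 0 1.5 0 0 0;5 0 0 1 0 0 0;5 0 0 0.5 0 0 0;5 0 0 0 0 0 0;5 0 0 0 0 0 0")

```text
t: 5.9
ee_pos: [623.8, -213.9, 53.4]
orientation: [3.115, -0.407, 0.002]
ft_force: [1.0, -0.3, 0.9]
width: 50.0
```

Request:
play_rows(plan="0 0 0 0 0 0 0;0 0 0 0 0 0 0;0 0 0 0 0 0 0;0 0 0 0 0 0 0;0 0 0 0 0 0 0;0 0 0 0 0 0 0")

```text
t: 6.65
ee_pos: [623.3, -213.7, 52.7]
orientation: [3.115, -0.407, 0.0]
ft_force: [-0.9, 0.8, 0.0]
width: 11.8
```

Request:
play_rows(plan="0 0 0 -1 0 0 0;0 0 0 -2 0 0 0;0 0 0 -4 0 0 0;0 0 0 -4 0 0 0;0 0 0 -4 0 0 0;0 -2.96 -2.85 0 0 0 0;0 -2.96 -2.85 0 0 0 0;0 -2.96 -2.85 0 0 0 0;0 -2.96 -2.85 0 0 0 0;0 -2.96 -2.85 0 0 0 0;0 -2.96 -2.85 0 0 0 0;0 -2.96 -2.85 0 0 0 0;0 -2.96 -2.85 0 0 0 0;0 0 0 0 0 0 0;0 0 0 0 0 0 0")

```text
t: 8.52
ee_pos: [453.8, 67.4, 203.8]
orientation: [-3.115, 0.406, -0.003]
ft_force: [-0.2, 0.2, -1.7]
width: 11.5
```

Run:
```python
from h import *
o,M=st();im=grab('wrist','w2.png');P=pts(im);print('eye in tool',M.T@(np.array(im['eye'])-o['ee_pos']))
m=large(P,(512,53),50)
rep('rim',P,m&(abs(P[...,2]-130)<4)&large(P,(512,53),38))
q=P[m&(abs(P[...,2]-130)<3)&large(P,(512,53),38)];d=np.hypot(*(q[:,:2]-q[:,:2].mean(0)).T);print(d.min(),d.max(),np.median(q[:,2]))
for n in('top','scene'):
    im=grab(n,n+'2.png');P=pts(im);t=o['ee_pos']
    rep(n+' collar',P,large(P,t,35)&(abs(P[...,2]-(t[2]-12.5+4))<8))
```

```text
t 8.525 tcp [453.8  67.4 203.8] yaw_y -104.85 z [ 0.0022  0.     -1.    ] q6 1.95 F [-0.2  0.2 -1.7] M [0.   0.12 0.02] w 11.5
eye in tool [  72.21963787    0.53097971 -162.86309954]
rim 4964 [511.6  53.  130.1] ((510.6502380371094, 53.40461730957031), (62.013916015625, 61.96560287475586), 63.832027435302734)
21.010738216069626 32.21126562835206 130.4443831125843
top collar 0  
scene collar 248 [461.3  58.5 197.9] ((456.29742431640625, 63.23357391357422), (57.64228439331055, 53.143436431884766), 45.2366828918457)
```

View pics/w2.png

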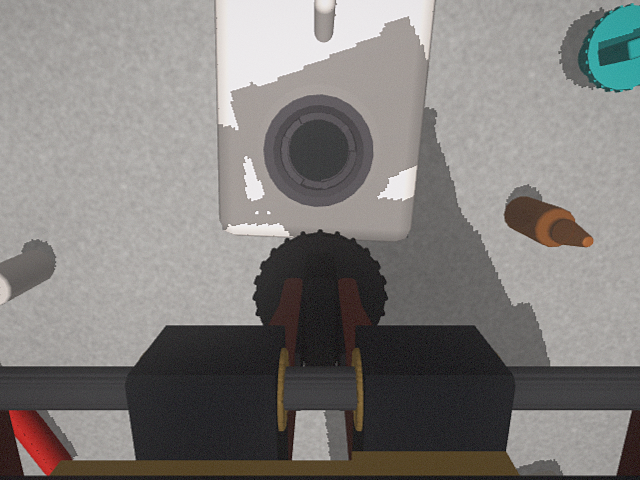

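The wrist view shows the neck at (318,150) and the held plug's collar at (320,290), level and gripped centrally. I'll fit circles to both in this one camera.

Run:
```python
from h import *
from scipy.optimize import least_squares
o,M=st();im=grab('wrist');P=pts(im)
def circ(m,nm,r):
    c,_=cv2.findContours(m.astype(np.uint8),cv2.RETR_EXTERNAL,cv2.CHAIN_APPROX_NONE)
    c=max(c,key=cv2.contourArea)[:,0];return P[c[:,1],c[:,0]],c
q,_=circ(large(P,(511,53),38)&(abs(P[...,2]-130)<4),'rim',31)
f=lambda q,r:least_squares(lambda p:np.hypot(q[:,0]-p[0],q[:,1]-p[1])-p[2],[*q[:,:2].mean(0),r],loss='soft_l1')
s=f(q,31);print('rim',s.x,abs(s.fun).mean())
v,u=np.mgrid[:480,:640]
m=large(P,o['ee_pos'],34)&(P[...,2]>185)&(P[...,2]<206)&(v<320)
print('collar z',np.nanpercentile(P[m][:,2],[5,25,50,75,95]))
q,c=circ(m,'c',30);q=q[(c[:,1]<300)&(abs(c[:,0]-320)>0)]
q=q[np.hypot(q[:,0]-o['ee_pos'][0],q[:,1]-o['ee_pos'][1])>22]
s2=f(q,30);print('collar',s2.x,abs(s2.fun).mean(),len(q))
d=s.x[:2]-s2.x[:2];print('delta plug->neck',d,'in tool x,y',M.T@np.r_[d,0]); d=s.x[:2]-o['ee_pos'][:2];print('from tcp in tool',M.T@np.r_[d,0])
```

```text
t 8.675 tcp [453.7  66.8 203.1] yaw_y -104.95 z [ 9.e-04  0.e+00 -1.e+00] q6 1.95 F [-0.6 -0.7 -2.1] M [ 0.02  0.16 -0.01] w 11.8
rim [510.64128317  53.26856931  30.83642838] 0.1547430405216144
collar z [196.32354715 198.61955051 199.12904687 199.60228105 200.39110058]
collar [452.39012002  66.88484246  29.51317029] 0.5558901484061902 219
delta plug->neck [ 58.25116314 -13.61627315] in tool x,y [ 5.97921135e+01 -1.87123487e+00  5.04184907e-02]
from tcp in tool [ 5.85015883e+01 -1.58103033e+00  4.92742377e-02]
```

Request:
play_rows(plan="0 1.95 -0.06 0 0 0 0;0 2 -0.06 0 0 0 0;0 2 -0.06 0 0 0 0;0 0 0 0 0 0 -10;0 0 0 0 0 0 -10;0 0 0 0 0 0 -10;0 0 0 0 0 0 -10;0 0 0 0 0 0 -10;0 0 0 0 0 0 -10;0 0 0 2 0 0 0;0 0 0 1 0 0 0;0 0 0 0.5 0 0 0;0 0 0 0 0 0 0;0 0 0 0 0 0 0")

```text
t: 10.48
ee_pos: [511.4, 53.9, 168.1]
orientation: [2.901, 1.205, 0.001]
ft_force: [1.0, 0.5, -1.5]
width: 11.6
```

```bash
cat >> h.py <<'E'
from scipy.optimize import least_squares
def collar():
    o,M=st();im=grab('wrist');P=pts(im);v,u=np.mgrid[:480,:640];t=o['ee_pos']
    m=large(P,t,34)&(abs(P[...,2]-(t[2]-4.3))<7)&(v<330)
    c,_=cv2.findContours(m.astype(np.uint8),cv2.RETR_EXTERNAL,cv2.CHAIN_APPROX_NONE)
    c=max(c,key=cv2.contourArea)[:,0];q=P[c[:,1],c[:,0]][c[:,1]<300]
    q=q[np.hypot(*(q[:,:2]-t[:2]).T)>22]
    s=least_squares(lambda p:np.hypot(q[:,0]-p[0],q[:,1]-p[1])-p[2],[*q[:,:2].mean(0),30],loss='soft_l1')
    print('collar',s.x.round(2),'n',len(q),'z',np.nanmedian(P[m][:,2]).round(1))
    d=np.r_[510.64,53.27]-s.x[:2];print('to neck, tool:',(M.T@np.r_[d,0]).round(2));return P,o,M
E
python3 - <<'E'
from h import *
collar();grab('scene','s3.png')
E
```

```text
t 10.475 tcp [511.4  53.9 168.1] yaw_y -44.89 z [ 7.e-04  1.e-04 -1.e+00] q6 0.87 F [ 1.   0.5 -1.5] M [-0.06  0.14 -0.02] w 11.6
collar [510.22  53.39  29.48] n 220 z 164.1
to neck, tool: [0.21 0.38 0.  ]
```

Request:
play_rows(plan="0 0.02 0.04 0.3 0 0 0;0 0 0 0.3 0 0 0;0 0 0 0.2 0 0 0;0 0 0 0.2 0 0 0;0 0 0 0 0 0 0")

```text
t: 11.2
ee_pos: [511.3, 53.8, 157.5]
orientation: [-2.901, -1.205, 0.001]
ft_force: [0.3, -0.0, -2.5]
width: 11.9
```

Request:
play_rows(plan="0 0 0 0.1 0 0 0;0 0 0 0.1 0 0 0;0 0 0 0 0 0 0")

```text
t: 11.58
ee_pos: [511.3, 53.8, 155.6]
orientation: [-2.901, -1.205, 0.0]
ft_force: [0.6, 1.1, -2.6]
width: 11.9
```

Request:
play_rows(plan="0 0 0 0.1 0 0 0;0 0 0 0 0 0 0")

```text
t: 11.82
ee_pos: [511.3, 53.8, 154.6]
orientation: [-2.901, -1.205, 0.0]
ft_force: [0.4, -0.1, -1.6]
width: 11.8
```

Request:
play_rows(plan="0 0 0 0.1 0 0 0;0 0 0 0 0 0 0")

```text
t: 12.08
ee_pos: [511.3, 53.8, 153.6]
orientation: [-2.901, -1.205, 0.0]
ft_force: [-0.1, 0.6, -1.9]
width: 11.5
```

Request:
play_rows(plan="0 0 0 0.1 0 0 0;0 0 0 0 0 0 0")

```text
t: 12.32
ee_pos: [511.3, 53.8, 152.6]
orientation: [-2.901, -1.205, 0.0]
ft_force: [-1.0, 1.2, -1.7]
width: 11.9
```

Request:
play_rows(plan="0 0 0 0.05 0 0 0;0 0 0 0.05 0 0 0;0 0 0 0 0 0 0")

```text
t: 12.7
ee_pos: [511.5, 53.8, 152.0]
orientation: [2.901, 1.205, 0.0]
ft_force: [-1.3, 0.0, 5.0]
width: 11.7
```

Request:
play_rows(plan="0 0 0 0.05 0 0 0;0 0 0 0 0 0 0")

```text
t: 12.95
ee_pos: [511.6, 53.8, 151.8]
orientation: [2.901, 1.205, 0.001]
ft_force: [-3.0, 0.3, 7.8]
width: 11.9
```

Request:
play_rows(plan="0 0 0 0.05 0 0 0;0 0 0 0 0 0 0")

```text
t: 13.2
ee_pos: [511.7, 53.8, 151.6]
orientation: [2.901, 1.205, 0.001]
ft_force: [-3.8, -0.0, 10.6]
width: 11.8
```

Request:
play_rows(plan="0 0 0 -0.04 0 0 -5;0 0 0 -0.04 0 0 -5;0 0 0 0 0 0 0")

```text
t: 13.58
ee_pos: [512.3, 53.8, 152.6]
orientation: [2.784, 1.454, 0.003]
ft_force: [-1.9, -0.8, 10.8]
width: 12.0
```

Run:
```python
from h import *
collar()
```

```text
t 13.575 tcp [512.3  53.8 152.6] yaw_y -34.83 z [ 0.0022 -0.     -1.    ] q6 0.69 F [-1.9 -0.8 10.8] M [-0.27  0.51 -0.02] w 12.0
collar [511.24  53.12  29.45] n 223 z 148.6
to neck, tool: [-0.22 -0.58 -0.  ]
```

Request:
play_rows(plan="0 0 0 -0.04 0 0 -5;0 0 0 -0.04 0 0 -5;0 0 0 0 0 0 0")

```text
t: 14.0
ee_pos: [512.4, 53.8, 152.9]
orientation: [2.648, 1.689, 0.003]
ft_force: [0.1, -1.1, 5.2]
width: 11.6
```

Request:
play_rows(plan="0 0 0 -0.04 0 0 -5;0 0 0 -0.04 0 0 -5;0 0 0 0 0 0 0")

```text
t: 14.38
ee_pos: [510.9, 53.8, 152.5]
orientation: [-2.492, -1.912, 0.001]
ft_force: [0.0, -0.6, -1.6]
width: 12.2
```

Request:
play_rows(plan="0 0 0 0.1 0 0 0;0 0 0 0.1 0 0 0;0 0 0 0 0 0 0")

```text
t: 14.75
ee_pos: [511.3, 53.8, 150.9]
orientation: [-2.491, -1.914, 0.0]
ft_force: [-0.5, -0.7, -2.3]
width: 11.9
```

Request:
play_rows(plan="0 0 0 0.1 0 0 0;0 0 0 0 0 0 0")

```text
t: 15.0
ee_pos: [511.4, 53.8, 150.6]
orientation: [2.491, 1.915, 0.0]
ft_force: [-2.6, -0.0, 4.7]
width: 11.8
```

Request:
play_rows(plan="0 0 0 0.1 0 0 0;0 0 0 0 0 0 0")

```text
t: 15.25
ee_pos: [511.5, 53.8, 150.5]
orientation: [2.491, 1.914, 0.001]
ft_force: [-5.1, 0.4, 13.7]
width: 11.9
```

Request:
play_rows(plan="0 0 0 -0.05 0 0 0;0 0 0 -0.042 0 0 -5;0 0 0 -0.042 0 0 -5;0 0 0 0 0 0 0")

```text
t: 15.75
ee_pos: [511.8, 53.7, 151.4]
orientation: [2.313, 2.125, 0.001]
ft_force: [-3.0, -1.5, 8.1]
width: 11.9
```

Request:
play_rows(plan="0 0 0 -0.042 0 0 -5;0 0 0 -0.042 0 0 -5;0 0 0 0 0 0 0")

```text
t: 16.12
ee_pos: [511.7, 53.7, 152.2]
orientation: [2.119, 2.319, 0.001]
ft_force: [-3.0, -0.6, 6.9]
width: 11.9
```

Request:
play_rows(plan="0 0 0 -0.04 0 0 -5;0 0 0 -0.04 0 0 -5;0 0 0 -0.04 0 0 -5;0 0 0 0 0 0 0")

```text
t: 16.62
ee_pos: [511.7, 53.7, 153.5]
orientation: [1.798, 2.575, 0.001]
ft_force: [-4.4, -1.1, 8.8]
width: 12.0
```

Request:
play_rows(plan="0 0 0 -0.04 0 0 -5;0 0 0 -0.04 0 0 -5;0 0 0 0 0 0 0")

```text
t: 17.0
ee_pos: [511.7, 53.7, 154.3]
orientation: [1.567, 2.722, 0.0]
ft_force: [-2.5, -1.1, 8.4]
width: 12.1
```

Request:
play_rows(plan="0 0 0 -0.04 0 0 -5;0 0 0 -0.04 0 0 -5;0 0 0 0 0 0 0")

```text
t: 17.38
ee_pos: [511.8, 53.6, 155.0]
orientation: [1.323, 2.848, 0.0]
ft_force: [-2.7, -1.0, 7.8]
width: 11.9
```

Request:
play_rows(plan="0 0 0 -0.04 0 0 -5;0 0 0 -0.04 0 0 -5;0 0 0 0 0 0 0")

```text
t: 17.75
ee_pos: [512.1, 53.7, 155.5]
orientation: [1.072, 2.951, 0.001]
ft_force: [-0.2, -1.3, 4.1]
width: 11.8
```

Request:
play_rows(plan="0 0 0 0 0 0 -4;0 0 0 0 0 0 -4;0 0 0 0 0 0 0")

```text
t: 18.12
ee_pos: [511.1, 53.8, 154.6]
orientation: [-0.866, -3.019, 0.0]
ft_force: [0.3, -0.0, -1.2]
width: 11.8
```

Request:
play_rows(plan="0 0 0 0.1 0 0 -3;0 0 0 0.1 0 0 0;0 0 0 0 0 0 0")

```text
t: 18.5
ee_pos: [511.3, 53.8, 152.6]
orientation: [-0.787, -3.041, 0.0]
ft_force: [0.4, -0.1, -1.5]
width: 11.8
```

Request:
play_rows(plan="0 0 0 0.1 0 0 0;0 0 0 0.1 0 0 0;0 0 0 0 0 0 0")

```text
t: 18.88
ee_pos: [511.3, 53.8, 150.8]
orientation: [-0.784, -3.042, 0.0]
ft_force: [-0.7, 0.3, -0.9]
width: 11.8
```

Request:
play_rows(plan="0 0 0 0.1 0 0 0;0 0 0 0.1 0 0 0;0 0 0 0 0 0 0")

```text
t: 19.25
ee_pos: [511.3, 53.8, 148.8]
orientation: [-0.784, -3.042, 0.0]
ft_force: [0.1, -0.3, -1.6]
width: 11.9
```

Request:
play_rows(plan="0 0 0 0.1 0 0 0;0 0 0 0 0 0 0")

```text
t: 19.5
ee_pos: [511.3, 53.8, 147.8]
orientation: [-0.783, -3.042, 0.0]
ft_force: [-0.1, 0.6, -1.8]
width: 12.2
```

Request:
play_rows(plan="0 0 0 0.1 0 0 0;0 0 0 0 0 0 0")

```text
t: 19.75
ee_pos: [511.4, 53.8, 146.8]
orientation: [-0.784, -3.042, 0.0]
ft_force: [0.4, -0.1, -1.5]
width: 11.8
```

Request:
play_rows(plan="0 0 0 0.05 0 0 0;0 0 0 0 0 0 0")

```text
t: 20.0
ee_pos: [511.4, 53.8, 146.6]
orientation: [0.784, 3.042, 0.0]
ft_force: [-1.1, 0.5, 1.6]
width: 11.8
```

Run:
```python
from h import *
collar()
```

```text
t 20.0 tcp [511.4  53.8 146.6] yaw_y 61.11 z [ 1.e-04  0.e+00 -1.e+00] q6 -0.98 F [-1.1  0.5  1.6] M [-0.03  0.12 -0.07] w 11.8
collar [511.71  52.91  29.68] n 245 z 142.6
to neck, tool: [ 1.11 -0.21 -0.  ]
```

Request:
play_rows(plan="0 0 0 0.03 0 0 5;0 0 0 0.042 0 0 5;0 0 0 0 0 0 0")

```text
t: 20.42
ee_pos: [511.8, 53.8, 145.8]
orientation: [1.044, 2.962, 0.0]
ft_force: [0.2, 1.0, 0.8]
width: 11.6
```

```bash
python3 -c "
from h import *
st()"
```

```text
t 20.425 tcp [511.8  53.8 145.8] yaw_y 51.16 z [ 8.e-04  1.e-04 -1.e+00] q6 -0.81 F [0.2 1.  0.8] M [-0.05 -0.05 -0.01] w 11.6
```

Request:
play_rows(plan="0 0 0 0.042 0 0 5;0 0 0 0.042 0 0 5;0 0 0 0 0 0 0")

```text
t: 20.8
ee_pos: [511.6, 53.8, 144.9]
orientation: [1.296, 2.861, 0.0]
ft_force: [0.9, -0.5, 1.3]
width: 11.7
```

```bash
python3 -c "
from h import *
st()"
```

```text
t 20.8 tcp [511.6  53.8 144.9] yaw_y 41.25 z [ 4.e-04  0.e+00 -1.e+00] q6 -0.64 F [ 0.9 -0.5  1.3] M [-0.04 -0.1   0.06] w 11.7
```

Following the thread nicely.

Request:
play_rows(plan="0 0 0 0.042 0 0 5;0 0 0 0.042 0 0 5;0 0 0 0 0 0 0")

```text
t: 21.18
ee_pos: [511.5, 53.8, 144.1]
orientation: [1.54, 2.738, 0.0]
ft_force: [0.7, 0.9, 1.3]
width: 11.8
```

Request:
play_rows(plan="0 0 0 0.042 0 0 5;0 0 0 0.042 0 0 5;0 0 0 0 0 0 0")

```text
t: 21.55
ee_pos: [511.5, 53.8, 143.2]
orientation: [1.772, 2.594, 0.0]
ft_force: [-0.6, -0.7, 1.4]
width: 11.5
```

```bash
python3 -c "
from h import *
collar()"
```

```text
t 21.55 tcp [511.5  53.8 143.2] yaw_y 21.32 z [ 1.e-04 -0.e+00 -1.e+00] q6 -0.29 F [-0.6 -0.7  1.4] M [-0.14 -0.   -0.03] w 11.5
collar [510.93  52.84  29.57] n 233 z 139.2
to neck, tool: [ 0.51 -0.11 -0.  ]
```

Request:
play_rows(plan="0 0 0 0.042 0 0 5;0 0 0 0 0 0 0")

```text
t: 21.85
ee_pos: [511.5, 53.8, 142.8]
orientation: [1.884, 2.514, 0.0]
ft_force: [-0.2, -0.1, 2.3]
width: 11.7
```

```bash
python3 -c "
from h import *
st()"
```

```text
t 21.85 tcp [511.5  53.8 142.8] yaw_y 16.3 z [ 1.e-04  0.e+00 -1.e+00] q6 -0.2 F [-0.2 -0.1  2.3] M [-0.12 -0.02 -0.09] w 11.7
```

Request:
play_rows(plan="0 0 0 0.042 0 0 5;0 0 0 0 0 0 0")

```text
t: 22.1
ee_pos: [511.7, 53.8, 142.6]
orientation: [1.992, 2.429, 0.001]
ft_force: [-0.1, 0.9, 5.2]
width: 11.8
```

```bash
python3 -c "
from h import *
st()"
```

```text
t 22.1 tcp [511.7  53.8 142.6] yaw_y 11.29 z [ 5.e-04  1.e-04 -1.e+00] q6 -0.12 F [-0.1  0.9  5.2] M [-0.13  0.11 -0.05] w 11.8
```

Request:
play_rows(plan="0 0 0 0.01 0 0 5;0 0 0 0 0 0 0")

```text
t: 22.35
ee_pos: [511.8, 53.8, 142.6]
orientation: [2.096, 2.339, 0.001]
ft_force: [-0.6, -0.0, 5.7]
width: 12.0
```

```bash
python3 -c "
from h import *
st()"
```

```text
t 22.35 tcp [511.8  53.8 142.6] yaw_y 6.28 z [ 8.e-04  1.e-04 -1.e+00] q6 -0.03 F [-0.6 -0.   5.7] M [-0.09  0.13 -0.07] w 12.0
```

Request:
play_rows(plan="0 0 0 0 0 0 4;0 0 0 0 0 0 0")

```text
t: 22.6
ee_pos: [511.8, 53.9, 142.6]
orientation: [2.176, 2.265, 0.001]
ft_force: [-0.7, -0.4, 5.0]
width: 11.5
```

```bash
python3 -c "
from h import *
collar()"
```

```text
t 22.6 tcp [511.8  53.9 142.6] yaw_y 2.29 z [ 8.e-04  1.e-04 -1.e+00] q6 0.04 F [-0.7 -0.4  5. ] M [-0.07  0.11 -0.11] w 11.5
collar [510.87  52.88  29.75] n 320 z 138.6
to neck, tool: [ 0.4  -0.21 -0.  ]
```

Request:
play_rows(plan="0 0 0 0 0 0 3;0 0 0 0 0 0 0")

```text
t: 22.9
ee_pos: [511.7, 53.8, 142.6]
orientation: [2.234, 2.208, 0.001]
ft_force: [-0.5, 1.2, 6.3]
width: 11.5
```

```bash
python3 -c "
from h import *
st()"
```

```text
t 22.9 tcp [511.7  53.8 142.6] yaw_y -0.69 z [ 6.e-04  0.e+00 -1.e+00] q6 0.09 F [-0.5  1.2  6.3] M [-0.12  0.22 -0.03] w 11.5
```

Request:
play_rows(plan="0 0 0 0 0 0 3;0 0 0 0 0 0 0")

```text
t: 23.15
ee_pos: [511.5, 53.8, 142.6]
orientation: [2.29, 2.15, 0.0]
ft_force: [-0.1, 1.3, 5.8]
width: 12.2
```

```bash
python3 -c "
from h import *
st()"
```

```text
t 23.15 tcp [511.5  53.8 142.6] yaw_y -3.62 z [ 4.e-04 -3.e-04 -1.e+00] q6 0.15 F [-0.1  1.3  5.8] M [-0.09  0.28  0.4 ] w 12.2
```

A stop has been met at 65° with Mz at 0.4 N m. I'll ease back slightly and let go.

Request:
play_rows(plan="0 0 0 0 0 0 -1.5;0 0 0 -0.03 0 0 0")

```text
t: 23.4
ee_pos: [511.5, 53.8, 142.6]
orientation: [2.264, 2.178, 0.0]
ft_force: [1.4, -0.4, 0.4]
width: 11.9
```

```bash
python3 -c "
from h import *
collar()"
```

```text
t 23.4 tcp [511.5  53.8 142.6] yaw_y -2.22 z [ 3.e-04  1.e-04 -1.e+00] q6 0.12 F [ 1.4 -0.4  0.4] M [-0.05 -0.08 -0.05] w 11.9
collar [510.7   52.99  29.64] n 287 z 138.6
to neck, tool: [ 0.27 -0.07  0.  ]
```

Request:
play_rows(plan="4 0 0 0 0 0 0;4 0 0 0 0 0 0;4 0 0 0 0 0 0;4 0 0 0 0 0 0;4 0 0 -0.5 0 0 0;4 0 0 -1 0 0 0;4 0 0 -2 0 0 0;4 0 0 -3 0 0 0;4 0 0 -3 0 0 0;4 0 0 -2 0 0 0;4 0 0 0 0 0 0;4 0 0 0 0 0 0")

```text
t: 24.95
ee_pos: [511.0, 53.7, 257.1]
orientation: [-2.267, -2.174, 0.001]
ft_force: [-0.6, 0.2, 0.2]
width: 40.1
```

Run:
```python
from h import *
o,M=st();im=grab('wrist','w9.png');P=pts(im)
m=large(P,(510.6,53.3),29.5)
k=m&(abs(P[...,2]-138)<5);q=P[k];q=q[~np.isnan(q[:,0])]
rep('collar',P,k);print('z',np.median(q[:,2]))
A=np.c_[q[:,:2]-q[:,:2].mean(0),np.ones(len(q))];c=np.linalg.lstsq(A,q[:,2],rcond=None)[0];print('tilt',c)
rep('bar',P,m&(P[...,2]>160))
b=P[large(P,(560,38),90)&(abs(P[...,2]-90)<4)];print('body top z',np.median(b[:,2]))
```

```text
t 24.95 tcp [511.   53.7 257.1] yaw_y -2.39 z [-6.e-04 -1.e-04 -1.e+00] q6 0.12 F [-0.6  0.2  0.2] M [-0.07  0.03  0.04] w 40.1
collar 3825 [510.7  55.7 138.6] ((510.6259765625, 53.476478576660156), (58.08450698852539, 58.25461959838867), 65.9726791381836)
z 138.64190766319962
tilt [ 9.84629133e-04 -4.25562157e-03  1.38608003e+02]
bar 22825 [511.3  68.2 329.5] ((509.0747375488281, 57.95138931274414), (50.94483947753906, 52.880558013916016), 73.26842498779297)
body top z 89.55681322126435
```

View pics/w9.png

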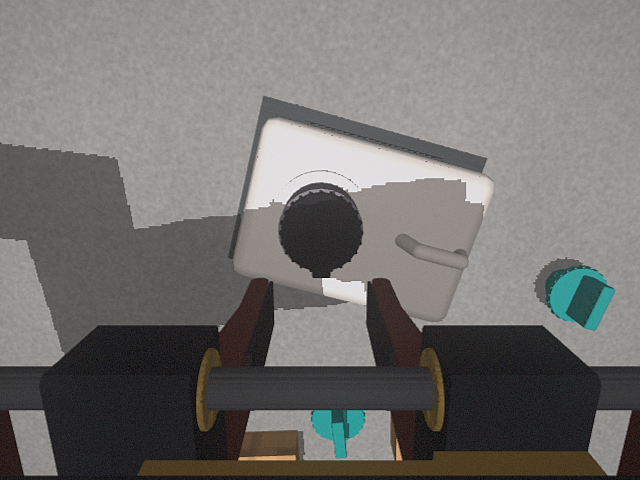

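The plug sits level on the neck at (320,228) with its collar on the rim, and the gripper is clear of it. I'm handing in.

```bash
python3 -c "
from h import *
st();print(close_job())"
```

```text
t 25.0 tcp [510.8  53.7 256.7] yaw_y -2.39 z [-1.4e-03 -1.0e-04 -1.0e+00] q6 0.12 F [-0.9 -0.3  1.1] M [-0.08  0.07  0.01] w 39.9
the job is handed in; nothing more can be done
None
```

The large plug is screwed into the canister's neck and let go, and I handed the job in at about 25 s. `close_job` gives no verdict.

- **Setting and drop:** I set it in the neck and turned it back about 106° in all. It first slipped off what was probably a stop onto a rib, then climbed the rib and dropped to a height of about 4 mm.
- **Running in:** I turned it clockwise about 65°. It stopped sinking after about 50° and met the stop at 65°.
- **Final checks:** The collar's top is at 138.6 mm against a rim measured at 130.1 to 130.4 mm, so the height is about 0.2 to 0.5 mm. It is level to about 0.004 rad and within about 0.3 mm of the neck's measured centre. The gripper is well clear.
- **Forces:** The highest downward force I read at the end of a move was about 14 N, so roughly 16 N with the plug's weight, against the 40 N limit.
- **Tightness disagreed:** At the stop I read 0.4 N m for a moment, above the 0.1 to 0.2 N m asked. I eased back 1.5° before opening, and the moment then read about zero.
- **Not checked:** I did not measure the other items again at the end. The arm's path stayed clear of them.

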